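Refit the start knob of the bag sealer and hold it in

TASK

The start knob of the bench bag sealer has come off. Slide it out of the open end of the blue holder whose lips keep it from being lifted, turn it so that the flat in its bore (on the side of its white pointer) matches the flat of the D-shaft, and push it fully home onto the shaft. Then keep pressing so that the sprung shaft is pushed most of the way down into the sealer, and finish like that, still holding the knob pressed in; leave the things round about where they are.

Things in the scene. Friction and masses are not known exactly. Their poses are not given: they have to be found in the camera images.
- knob_grip (a point): Loose black knob: skirt 52 mm across, 7 high; hub 34 across up to 20; on top a bar grip 34 long (x), 12 wide (y), from 20 to 46 above the underside. This point: on the axis, mid-bar, 33 mm above the underside; z up; +x to the bar end with the white pointer line. Below, a D-bore 16 mm deep, radius 9, its flat 5.5 mm from the axis on the +x side. Home, this point is 17 mm above the shaft's end.
- knob: The same knob; origin on its axis at the underside, axes as for knob_grip. Mass may be 0.7 to 1.4 times 80 g.
- spindle_tip (a point): Centre of the top end of the upright steel D-shaft on the sealer, 26 mm proud of a dark round bezel (50 mm across), about 85 mm above the worktop. Shaft diameter 16 mm, one flat along its length 4.5 mm from the axis on the +x side of this frame (the white tick on the bezel is on that side); the last 3 mm taper to 78 %. z up along the axis. The shaft does not turn.
- spindle (a joint): How far the D-shaft is pressed down into the sealer, m: 0 out, 0.008 fully in (hard stop). A spring resists with about 4 N at first, 10 N fully in, and pushes it out again. Even fully in, the seated knob's skirt stays 2 mm above the bezel.
- holder: Fixed blue C-channel, 116 (x) by 84 mm; origin on the worktop under its middle. Knob stands on its floor, 6 mm up. Runs along x, 56 mm wide inside, closed end x = +55, open mouth x = -55 mm (floor and lips end there). Side lips overhang the skirt: 40 mm gap, underside 15, top 19 mm above the worktop (2 mm play over the skirt). Knob can be lifted once its axis is over 17 mm outside the mouth.
- sealer: Fixed bench bag sealer: grey control box 130 mm (x) by 120 mm (y), top at 55.5 mm, with black top plate, rocker switch and orange lamp, and a low aluminium sealing jaw along its back (+x, out to x = 94 mm). Origin on the worktop under the box's centre.
- ticket_pad: Bystander: white pad of tickets, 60 x 85 x 19 mm, lying on the worktop; origin at the centre of its underside.
- stapler: Bystander: red and black stapler, 120 x 32 x 44 mm; origin at the centre of its underside.
- mug_navy: Bystander: navy mug, 68 mm across, 90 mm with its handle, 62 mm tall; origin at the centre of its underside.
- tape_roll: Bystander: roll of tape, 67 mm across, 37 mm tall; origin at the centre of its underside.
There are look-alikes about, which are no part of the job. What is shaped like the knob but turquoise is not meant.

How it is judged:
On the way:
1. the knob has been slid out of the holder's mouth (x of knob in the frame of holder below -0.065 m), for 0.1 s.
At the end, for the whole second after the job is handed in: All through the last second: the knob is fully home on the D-shaft (bar centre 14 to 19 mm above the shaft's end, axes within 3 mm, tilt under 0.1 rad, flats within 0.2 rad) and still, the shaft is pressed in more than 4.5 mm, and the fingers bear on the knob with over 3 N (horizontal distance between knob_grip and spindle_tip below 0.003 m and z of knob_grip in the frame of spindle_tip between 0.014 and 0.019 m and angle between knob_grip's own z axis and vertical below 0.1 rad and angle between the x axis of knob_grip and the x axis of spindle_tip, either way round below 0.2 rad and value of joint spindle above 0.0045 m and contact force between the fingers and knob above 3 N and linear speed of knob below 0.01 m/s); the arm keeps its last pose, push and grip.
It fails at once if the ticket pad is shifted by more than 30 mm (distance of ticket_pad from where it was at the start of the episode above 0.03 m).
It fails at once if the stapler is shifted by more than 30 mm (distance of stapler from where it was at the start of the episode above 0.03 m).
It fails at once if the mug is shifted by more than 30 mm (distance of mug_navy from where it was at the start of the episode above 0.03 m).
It fails at once if the tape roll is shifted by more than 30 mm (distance of tape_roll from where it was at the start of the episode above 0.03 m).
It also fails if it takes over 45 s, if anything falls off the work surface, if the arm or the gripper's body presses on something with over 40 N, if the wrist force passes 120 N, or if a joint passes its speed limit or range.

ROBOT

A 6-joint arm with a two-finger parallel gripper is mounted at the origin on a cart in front of the work surface, level with it; the furniture and walls round the work are solid. World frame = base frame: x ahead of the robot, y to its left, z up, the work surface at z = 0. Lengths are in m, angles in rad, forces in N, time in s.
With the tool pointing down it reaches from about 0.225 to 0.875 m from the base axis. Payload 3.4 kg.
Tool frame: the origin (TCP) lies at the very end of the fingers, on their centre line; the grasp point (between the pads) lies 19 mm behind it; z points along the fingers, x is the direction in which the jaws open and shut, and the axes are right-handed (so a half turn about z gives the same grasp; the last joint's range is limited). The gripper opens to 85 mm and grips with 20 to 120 N. Pads are 22 mm wide; open, the fingers measure 114 mm over their backs; the gripper's body (76 mm by 85 mm) begins 54 mm behind the grasp point. The pads swing forward as they close: fully open they stand 13 mm farther back than shut.
Start: joints at [-1.293, 0.276, 1.505, -0, 1.361, -0.121], TCP at [0.223, -0.53, 0.231] pointing down, gripper open.
Joint ranges: [-2.89, 2.89], [-0.75, 2.08], [0.22, 2.7], [-1.18, 4.32], [0.11, 2.71], [-2.7, 2.7]. Speed limits (rad/s): [2.57, 2.57, 3.14, 3.14, 3.14, 3.14].

INTERFACE

Orientations are given as a unit quaternion [w, x, y, z].
In Python, from rig import manip gives the robot as it stands.
- The arm moves only by the tool carry_out, never from a script. Its argument "series" is a list of rows, each a list of 2 entries, a list of its own where there are three numbers: the shift along the tool's x, y, z in mm, then the turn about the tool's z in degrees. A call has 1 to 10 rows; each row shifts and turns the pose as measured when the row begins, along the tool's axes as they then stand; what a row does not reach is not made up. A row lasts 1/12 s, in which the tool goes at most 41.7 mm and 7.16 degrees, less where a joint would pass 70% of its speed; a pose out of reach is approached as far as the arm can. A call is refused whole if a number of a shift passes 41.7 or a number of a turn 7.16, either way. A call with a gripper value outside its range is refused whole. "fingers" is the finger opening in mm, from 0 to 85.4, set as the call begins (left out, the last holds). The fingers move at their own pace and stop on an object; "squeeze" is the grip in N (left out, the last holds). Time passes only in rows, so rows that do not move let the fingers close. It gives the time, the measured TCP pose, the force and the opening at its end, in the units of the state.
- manip.get_state(): the state, without advancing time (a new reading comes with each control period).
- manip.get_image(name): name is "scene" or "side" or "wrist"; returns a dict with "frame" (400x640x3 uint8, blue, green, red), "K" (3x3 intrinsics, pixels), "k1" (the pictures are not rectified: a ray, as slopes to the right and down, at radius r is drawn at 1 + k1 r^2 times it, then the intrinsics apply), "rvec" (rotation vector, rad) and "tvec" (3), from world to camera coordinates, as OpenCV has them; the wrist camera has in their place "mount" (4x4, takes a point from camera to tool coordinates, whose origin is the TCP and whose axes are the tool frame's). Camera axes: x right, y down, z forward; pixel columns grow to the right and rows downward; lengths in m; the calibration is good to about 2 mm. A picture is of the moment at which its call begins: read the wrist's pose just before it. There is no depth.
- manip.sign_off(): hands the job in, once; it reports no verdict.
The state is a dict: "clock": time; "qpos": joint angles; "qd": joint speeds; "effort": joint torques, N m; "position": TCP position; "ee_rot": TCP orientation; "contact_force": force on the tool from outside, world axes, zero at the start; "moment": the same for the moment, N m; "width": finger opening in m.
Only numpy, scipy, OpenCV 4.12 (cv2) and the standard library are available. Lean on these libraries where they do the work, as an engineer would, in place of code of your own. Each camera call takes 0.05 s, during which the arm holds its last target. There are 200 camera calls.

## Working session

There is one attempt and no reset: what is moved stays moved. The work goes in short steps, Python scripts to look and compute and a tool call to move; the robot and the scene stay as the last step left them, time stands still between calls to the robot, and variables do not carry over. Pictures are saved under pics/ and viewed, about 8 in all and at most 12, crops included, and the job is handed in when it is done.

Besides the shell and the picture viewer there is one more tool, called after ">>>" as name([rows], argument=value, ...), one row to a line, values as JSON. carry_out: Moves the arm, as the interface text tells. Its arguments: {"type":"object","properties":{"series":{"type":"array","items":{"type":"array"}},"fingers":{"type":"number"},"squeeze":{"type":"number"}},"required":["series"]}

```bash
mkdir -p pics
cat > h.py <<'E'
import numpy as np, cv2
from rig import manip
from scipy.spatial.transform import Rotation as R
def cam(d,st=None):
    if 'mount' in d:
        q=st['ee_rot']; T=np.eye(4); T[:3,:3]=R.from_quat([q[1],q[2],q[3],q[0]]).as_matrix(); T[:3,3]=st['position']
        M=T@np.array(d['mount']); return M[:3,:3],M[:3,3]
    Rm=cv2.Rodrigues(np.array(d['rvec'],float))[0]; return Rm.T,-Rm.T@np.array(d['tvec'],float).ravel()
def ray(d,uv,st=None):
    A,c=cam(d,st); k=np.array(d['K'],float); k1=d['k1']
    p=cv2.undistortPoints(np.array([[uv]],float),k,np.array([k1,0,0,0.]))[0,0]
    return c,A@np.array([p[0],p[1],1.])
def onz(d,uv,z,st=None):
    c,r=ray(d,uv,st); return c+r*(z-c[2])/r[2]
def proj(d,P,st=None):
    A,c=cam(d,st); q=A.T@(np.array(P)-c); x=q[:2]/q[2]; x=x*(1+d['k1']*(x@x)); return (np.array(d['K'])@[x[0],x[1],1])[:2]
def grab(n):
    st=manip.get_state(); d=manip.get_image(n); return d,st
E
python3 - <<'E'
from h import *
import pickle
s=manip.get_state(); print(s)
o={}
for n in('scene','side'):
    d,st=grab(n); o[n]=d; cv2.imwrite(f'pics/{n}0.png',d['frame']); print(n,cam(d)[1],d['K'],d['k1'])
d,st=grab('wrist'); o['wrist']=d;o['st']=st; print(d['mount'])
cv2.imwrite('pics/w0.png',d['frame']); pickle.dump(o,open('o.pkl','wb'))
E
```

```text
{'clock': 0.0, 'qpos': array([-1.29297136e+00,  2.76607016e-01,  1.50616132e+00, -3.64119702e-05,
        1.36071187e+00, -1.21007019e-01]), 'qd': array([-0.00162044,  0.00026537, -0.0025686 , -0.00228651,  0.00093044,
       -0.00193013]), 'effort': array([-8.08138193e-04, -4.16781843e+01, -2.45806628e+01, -3.47255127e-04,
        1.12685468e-02, -5.29761067e-06]), 'position': array([ 0.22312472, -0.52934932,  0.23042164]), 'ee_rot': array([-5.99492919e-04,  8.33171068e-01, -5.53014539e-01, -7.29137015e-04]), 'contact_force': array([-0.22677839,  1.31503204,  1.36323352]), 'moment': array([-0.00756402,  0.03430558, -0.04150016]), 'width': 0.085520226077772}
scene [-0.31693093  0.74932619  1.00034501] [[436.82815638   0.         317.78390007]
 [  0.         436.82815638 200.51995066]
 [  0.           0.           1.        ]] 0.029393652894365605
side [-0.16851732 -1.16679386  0.95085647] [[439.74235126   0.         315.81307867]
 [  0.         439.74235126 202.02330395]
 [  0.           0.           1.        ]] -0.018970892890847448
[[ 9.99999675e-01  2.16692402e-04  7.76568258e-04 -4.81366044e-04]
 [-4.45895964e-04  9.51131685e-01  3.08785231e-01 -8.02590917e-02]
 [-6.71707262e-04 -3.08785477e-01  9.51131472e-01 -1.42558983e-01]
 [ 0.00000000e+00  0.00000000e+00  0.00000000e+00  1.00000000e+00]]
```

View pics/scene0.png

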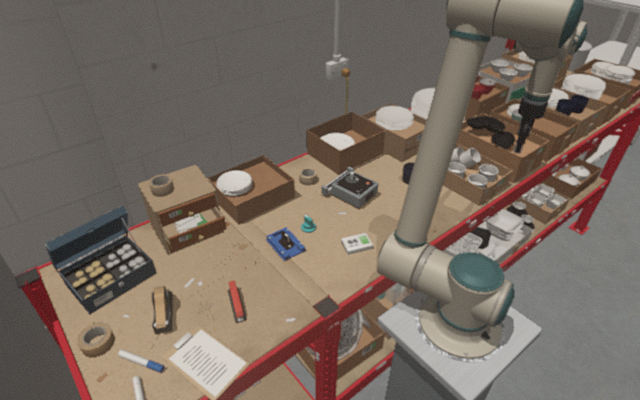

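View pics/side0.png

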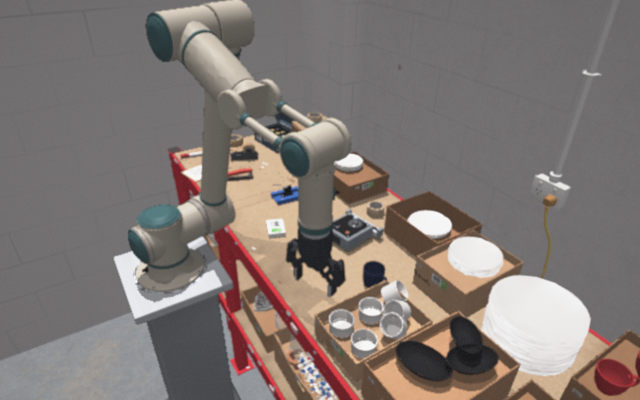

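The scene view shows the blue holder with its black knob near (286,243), the turquoise look-alike at (309,222), the sealer at (351,186) and the ticket pad at (357,242). The side view shows the holder at (288,193) and the sealer at (352,230).

Run:
```python
from h import *
import pickle
o=pickle.load(open('o.pkl','rb'))
s,d=o['scene'],o['side']
a=cv2.resize(s['frame'][160:270,250:410],(800,550),interpolation=3)[:, :]
b=cv2.resize(d['frame'][170:260,240:400],(800,450),interpolation=3)
cv2.imwrite('pics/c1.png',cv2.resize(np.vstack([a,b]),(480,600),interpolation=cv2.INTER_AREA))
for uv,z in [((286,243),.02),((309,228),0),((351,186),.055),((357,242),.019)]: print(uv,onz(s,uv,z))
for uv,z in [((288,193),.02),((276,228),.019),((352,230),.055)]: print(uv,onz(d,uv,z))
```

```text
(286, 243) [0.52085591 0.20097024 0.02      ]
(309, 228) [0.54781837 0.08731428 0.        ]
(351, 186) [ 0.58119418 -0.13066288  0.055     ]
(357, 242) [0.38339883 0.02083925 0.019     ]
(288, 193) [0.53546039 0.18987553 0.02      ]
(276, 228) [3.84174839e-01 1.11404137e-04 1.90000000e-02]
(352, 230) [ 0.58254296 -0.18903795  0.055     ]
```

View pics/c1.png

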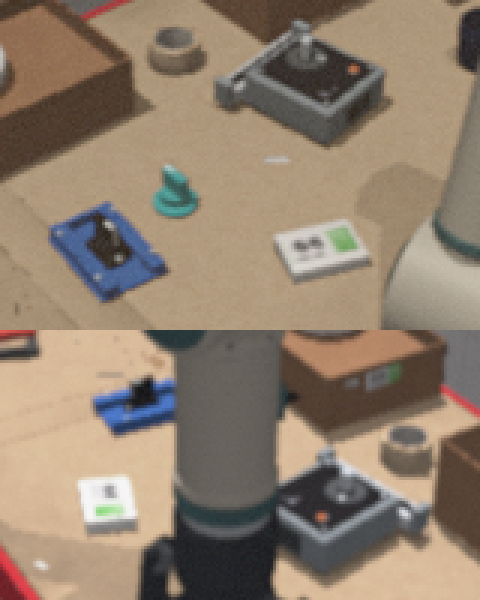

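>>> carry_out([
  [[-15,-36,-4],0],
  [[-15,-36,-4],0],
  [[-15,-36,-4],0],
  [[-15,-36,-4],0],
  [[-15,-36,-4],0],
  [[-15,-36,-4],0],
  [[-15,-36,-4],0],
])

```text
clock: 0.73
position: [0.4157, -0.3345, 0.2547]
ee_rot: [0.0, 0.829, -0.56, -0.004]
contact_force: [-0.1, -0.7, -0.6]
width: 0.0855
```

>>> carry_out([
  [[-15,-36,-4],0],
  [[-15,-36,-4],0],
  [[-15,-36,-4],0],
  [[-15,-36,-4],0],
  [[-15,-36,-4],0],
  [[-15,-36,-4],0],
  [[-15,-36,-4],0],
  [[0,0,0],0],
])

```text
clock: 1.4
position: [0.6219, -0.1247, 0.2815]
ee_rot: [-0.002, 0.831, -0.557, -0.004]
contact_force: [0.1, -0.3, 1.2]
width: 0.0854
```

Run:
```python
from h import *
import pickle
d,st=grab('wrist'); pickle.dump((d,st),open('ws.pkl','wb')); cv2.imwrite('pics/ws.png',d['frame']); print(st['position'],st['ee_rot'],d['K'],d['k1'],st['clock'])
```

```text
[ 0.62186176 -0.12474438  0.28145865] [-0.001652    0.83058709 -0.55687021 -0.00423349] [[281.07763848   0.         319.08357156]
 [  0.         281.07763848 199.31482656]
 [  0.           0.           1.        ]] 0.004180159649563296 1.4
```

View pics/ws.png

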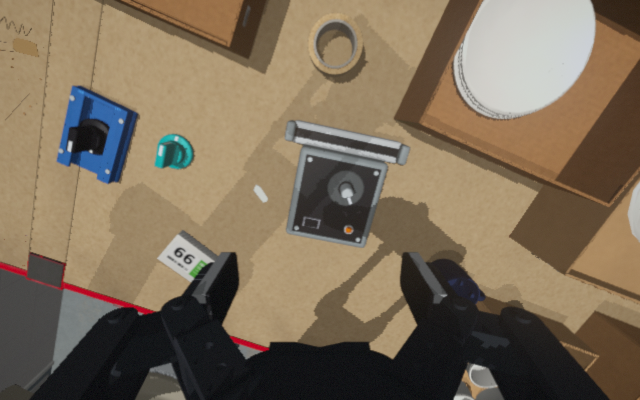

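The wrist view shows the spindle at about (346,191) on the sealer, the holder at (97,135), turquoise at (174,152), tape roll at (335,45) and mug at (460,282). I'll enlarge the spindle and holder.

Run:
```python
from h import *
import pickle
d,st=pickle.load(open('ws.pkl','rb')); f=d['frame']
a=cv2.resize(f[80:190,50:150],(500,550),interpolation=3); b=cv2.resize(f[165:220,320:370],(500,550)[:2],interpolation=3)
b=cv2.resize(f[165:215,325:370],(300,333),interpolation=3)
c=np.zeros((550,800,3),np.uint8); c[:,:500]=a; c[:333,500:]=b
cv2.imwrite('pics/c2.png',c)
for uv,z in [((346,190),.0855),((347,191),.0595),((97,135),0)]: print(uv,onz(d,uv,z,st))
```

```text
(346, 190) [ 0.61756058 -0.16081795  0.0855    ]
(347, 191) [ 0.61071502 -0.16770352  0.0595    ]
(97, 135) [0.53400734 0.19780754 0.        ]
```

View pics/c2.png

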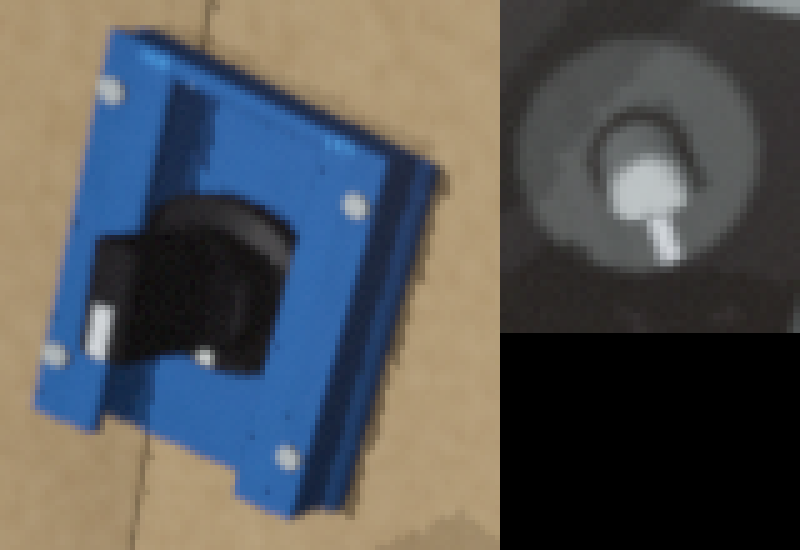

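The mouth is the lower (image) end of the holder. The knob bar lies across the channel with its pointer to image left, and the spindle tick points image down and slightly right. To stay within joint 6's range I'll grasp at yaw ≈ +0.39.

>>> carry_out([
  [[-36,-4,8],0],
  [[-36,-4,8],0],
  [[-36,-4,8],0],
  [[-36,-4,8],0],
  [[-36,-4,8],0],
  [[-36,-4,8],0],
  [[-36,-4,8],0],
  [[-36,-4,8],0],
  [[-36,-4,8],0],
])

```text
clock: 2.2
position: [0.5249, 0.1805, 0.2032]
ee_rot: [0.007, 0.825, -0.565, -0.003]
contact_force: [1.1, 0.5, -0.9]
width: 0.0854
```

>>> carry_out([
  [[0,0,0],-7],
  [[0,0,0],-7],
  [[0,0,0],-7],
  [[0,0,0],-7],
  [[0,0,0],-7],
  [[0,0,0],-7],
  [[0,0,0],-7],
  [[0,0,0],-7],
  [[0,0,0],-7],
  [[0,0,0],-7],
])

```text
clock: 3.03
position: [0.5126, 0.1747, 0.1977]
ee_rot: [0.007, 1.0, 0.025, -0.015]
contact_force: [-0.5, 0.1, -0.2]
width: 0.0858
```

>>> carry_out([
  [[0,0,0],-7],
  [[0,0,0],-7],
  [[0,0,0],-7],
  [[0,0,0],0],
])

```text
clock: 3.37
position: [0.5101, 0.1682, 0.1966]
ee_rot: [0.006, 0.977, 0.212, -0.019]
contact_force: [0.6, -0.1, 0.2]
width: 0.0853
```

Run:
```python
from h import *
import pickle
d,st=grab('wrist'); pickle.dump((d,st),open('wk.pkl','wb')); print(st['position'],st['ee_rot'],st['qpos'],st['clock'])
f=d['frame']
p=proj(d,[.53,.195,.03],st).astype(int); print(p)
x0,y0=max(p[0]-120,0),max(p[1]-90,0); print('crop',x0,y0)
cv2.imwrite('pics/wk.png',cv2.resize(f[y0:y0+180,x0:x0+240],(800,600),interpolation=3))
```

```text
[0.51007941 0.16823856 0.19662195] [ 0.0057423   0.97712192  0.21177922 -0.01869053] [ 0.19728579  0.26219784  1.61377959 -0.01253207  1.30283017 -0.22604425] 3.3667
[350 167]
crop 230 77
```

View pics/wk.png

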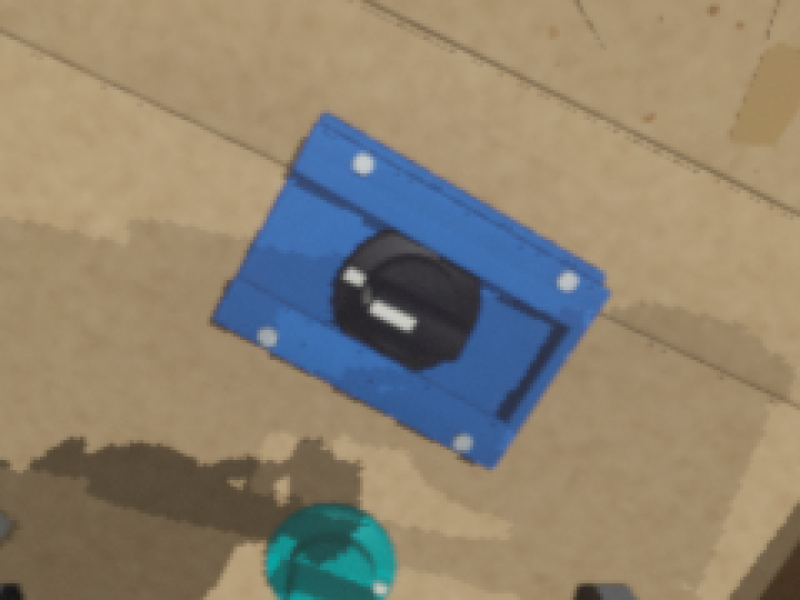

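The holder and screws are clear, with the mouth at image left. The bar direction isn't clear (white marks at crop (393,318) and (354,276)), so I'll stretch the contrast on the knob.

Run:
```python
from h import *
import pickle
d,st=pickle.load(open('wk.pkl','rb'))
f=d['frame'][135:195,322:382].astype(float)
g=np.clip(f*3.5,0,255)**.8; g=g*255/g.max()
cv2.imwrite('pics/k.png',cv2.resize(g.astype(np.uint8),(600,600),interpolation=cv2.INTER_CUBIC))
```

```text
(no output)
```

View pics/k.png

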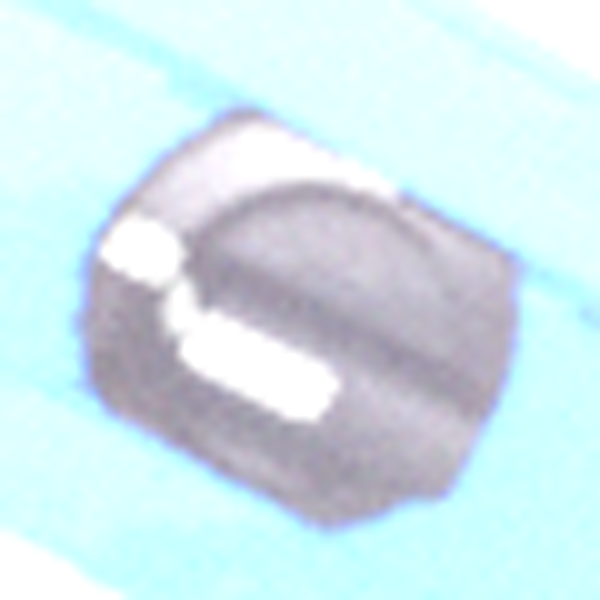

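Run:
```python
from h import *
import pickle
d,st=pickle.load(open('wk.pkl','rb'))
f=d['frame']; hsv=cv2.cvtColor(f,cv2.COLOR_BGR2HSV)
S=[(230+a/3.333,77+b/3.333) for a,b in [(268,337),(363,163),(463,442),(568,281)]]
P=np.array([onz(d,u,.0195,st) for u in S]); print(P.round(4))
ax=(P[2]-P[0]+P[3]-P[1])[:2]; ax/=np.linalg.norm(ax); c=P.mean(0)[:2]
print('holder axis deg',np.degrees(np.arctan2(ax[1],ax[0])),'c',c)
k=lambda a,b,z:onz(d,(322+a/10,135+b/10),z,st)
# holder outline
m=cv2.inRange(hsv,(100,120,60),(125,255,255)); cn=max(cv2.findContours(m,0,2)[0],key=cv2.contourArea); print('rect',cv2.boxPoints(cv2.minAreaRect(cn)).round(1).tolist())
print('holder corners top', [onz(d,u,.019,st)[:2].round(4).tolist() for u in cv2.boxPoints(cv2.minAreaRect(cn))])
a,b=k(190,340,.052),k(325,400,.052); v=b-a
print('line',a,b,np.linalg.norm(v)*1e3,'pointer deg',np.degrees(np.arctan2(-v[1],-v[0])))
t=k(143,250,.013); print('skirt mark',t)
# skirt blob: dark pixels; axial extents
dk=cv2.inRange(f,(0,0,0),(75,75,75)); dk[:135]=0;dk[195:]=0;dk[:,:322]=0;dk[:,382:]=0
ys,xs=np.nonzero(dk); Q=np.array([onz(d,(x,y),.013,st)[:2] for x,y in zip(xs,ys)]); s=(Q-c)@ax; l=(Q-c)@[-ax[1],ax[0]]
print('axial (z13)',s.min(),s.max(),'lat',l.min(),l.max())
for nm,p in [('a',a),('b',b),('t',t)]: print(nm,(p[:2]-c)@ax,(p[:2]-c)@[-ax[1],ax[0]])
q=st['ee_rot'];print(R.from_quat([q[1],q[2],q[3],q[0]]).as_matrix().round(4))
# spindle
e,s2=pickle.load(open('ws.pkl','rb'))
g=lambda x,y,z:onz(e,(325+(x-500)/6.667,165+y/6.667),z,s2)
B=g(638,155,.0595); T1=g(668,262,.0595);T0=g(650,215,.0595); print('bezel c',B,'tip',g(648,188,.0855),'tick',T0,T1,np.degrees(np.arctan2(*(T1-B)[1::-1])),np.degrees(np.arctan2(*(T1-T0)[1::-1])))
```

```text
[[0.4953 0.1624 0.0195]
 [0.4998 0.2296 0.0195]
 [0.575  0.1566 0.0195]
 [0.58   0.2235 0.0195]]
holder axis deg -4.243429309731867 c [0.53751945 0.19304071]
rect [[292.79998779296875, 171.8000030517578], [326.5, 110.4000015258789], [414.79998779296875, 159.0], [381.1000061035156, 220.39999389648438]]
holder corners top [[0.4736, 0.1605], [0.4806, 0.2386], [0.5934, 0.2325], [0.595, 0.1504]]
line [0.51880888 0.19301225 0.052     ] [0.53428661 0.19320876 0.052     ] 15.478976601633322 pointer deg -179.2725810348935
skirt mark [0.51414081 0.19335612 0.013     ]
axial (z13) -0.029000736399088692 0.021871252141356257 lat -0.01997716729431519 0.01914734098697451
a -0.018657167900661145 -0.0014128549896983685
b -0.0032364090700435235 -7.161909626257337e-05
t -0.023337882258946938 -0.0014153380484542924
[[ 0.9096  0.4141 -0.0341]
 [ 0.4137 -0.9102 -0.0191]
 [-0.039   0.0033 -0.9992]]
bezel c [ 0.61356775 -0.16451149  0.0595    ] tip [ 0.61431512 -0.16391372  0.0855    ] tick [ 0.60289317 -0.17194638  0.0595    ] [ 0.59505145 -0.17951017  0.0595    ] -140.991635430466 -136.0335621631862
```

>>> carry_out([
  [[0,0,0],7.1],
  [[0,0,0],7.1],
  [[0,0,0],7.1],
  [[0,0,0],7.1],
  [[0,0,0],7.1],
  [[0,0,0],7.1],
  [[0,0,0],7.1],
  [[0,0,0],7.1],
  [[0,0,0],7.1],
  [[0,0,0],7.1],
])

```text
clock: 4.25
position: [0.5069, 0.1598, 0.1954]
ee_rot: [0.019, 0.914, -0.405, -0.013]
contact_force: [-1.2, 0.5, 0.9]
width: 0.0857
```

>>> carry_out([
  [[0,0,0],7.1],
  [[0,0,0],7.1],
  [[0,0,0],7.1],
  [[0,0,0],7.1],
  [[0,0,0],7.1],
  [[0,0,0],7.1],
  [[0,0,0],0],
  [[0,0,0],0],
], fingers=50)

```text
clock: 4.92
position: [0.5045, 0.1539, 0.1945]
ee_rot: [-0.024, -0.7, 0.714, 0.005]
contact_force: [-0.3, 0.6, -0.2]
width: 0.05
```

```bash
cat >> h.py <<'E'
def rep(target=None):
    st=manip.get_state(); q=st['ee_rot']; M=R.from_quat([q[1],q[2],q[3],q[0]]).as_matrix()
    print('pos',st['position'].round(4),'yaw',np.degrees(np.arctan2(M[1,0],M[0,0])).round(2),'z',M[:,2].round(3),'F',st['contact_force'].round(1),'w',st['width'],'t',st['clock'],'q',st['qpos'].round(2))
    if target is not None: print('tool shift mm',(M.T@(np.array(target)-st['position'])*1e3).round(1))
    return st,M
E
python3 - <<'E'
from h import *
rep([.5345,.1925,.10])
E
```

```text
pos [0.5045 0.1539 0.1945] yaw -91.07 z [-0.042 -0.027 -0.999] F [-0.3  0.6 -0.2] w 0.05002875747860824 t 4.9167 q [ 0.18  0.25  1.63 -0.02  1.3   1.77]
tool shift mm [-41.8 -33.2  92.1]
```

>>> carry_out([
  [[-14,-11,30],0],
  [[-14,-11,30],0],
  [[-14,-11,30],0],
  [[0,0,0],0],
])

```text
clock: 5.25
position: [0.538, 0.1921, 0.1027]
ee_rot: [-0.021, -0.701, 0.713, 0.002]
contact_force: [-0.4, 0.8, -0.3]
width: 0.0501
```

Run:
```python
from h import *
import pickle
st,M=rep([.5345,.1925,.10])
d,st=grab('wrist'); pickle.dump((d,st),open('wk2.pkl','wb'))
print(proj(d,[.5345,.1925,.052],st),proj(d,st['position'],st))
f=d['frame'][100:340,160:480]
cv2.imwrite('pics/k2.png',cv2.resize(np.clip(f.astype(float)*2,0,255).astype(np.uint8),(800,600),interpolation=3))
```

```text
pos [0.538  0.1921 0.1027] yaw -90.98 z [-0.033 -0.026 -0.999] F [-0.4  0.8 -0.3] w 0.050115437139821875 t 5.25 q [ 0.23  0.39  1.67 -0.02  1.12  1.83]
tool shift mm [-0.4  3.4  2.8]
[317.77064603 223.759778  ] [320.28893638 255.58393148]
```

View pics/k2.png

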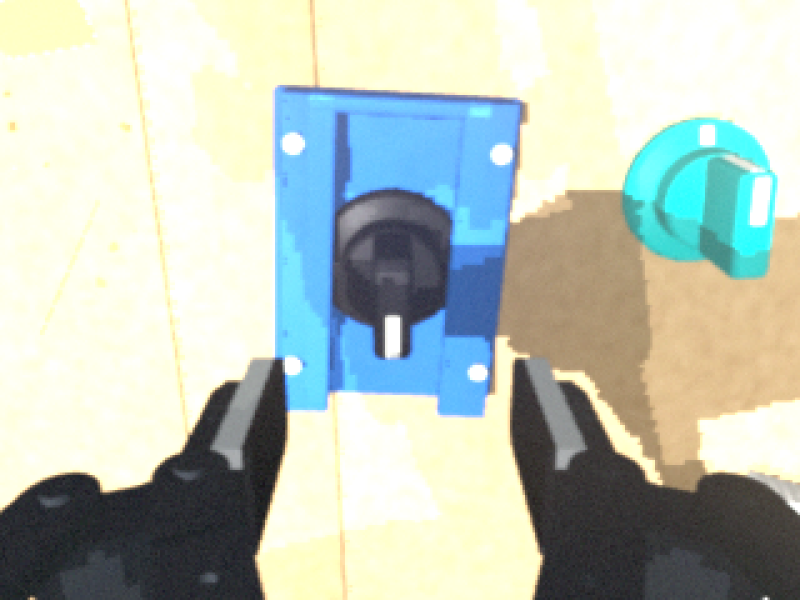

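Run:
```python
from h import *
import pickle
d,st=pickle.load(open('wk2.pkl','rb'))
k=lambda a,b,z:onz(d,(160+a/2.5,100+b/2.5),z,st)
for p in [(393,317),(391,357),(393,262)]: print(k(*p,.052).round(4))
for p in [(335,260),(451,260),(392,188)]: print('skirt',k(*p,.013).round(4))
print('lat edges',[k(a,250,.019)[1].round(4) for a in (280,515)], [k(a,400,.019)[1].round(4) for a in (285,487)])
S=np.array([k(*p,.0195) for p in [(293,144),(502,154),(292,366),(478,373)]]); print(S.round(4),S.mean(0))
```

```text
[0.532 0.193 0.052]
[0.5186 0.1938 0.052 ]
[0.5496 0.1926 0.052 ]
skirt [0.5359 0.2123 0.013 ]
skirt [0.5349 0.1718 0.013 ]
skirt [0.5614 0.1919 0.013 ]
lat edges [np.float64(0.2302), np.float64(0.1506)] [np.float64(0.2326), np.float64(0.1586)]
[[0.5783 0.2233 0.0195]
 [0.5736 0.1563 0.0195]
 [0.4983 0.2291 0.0195]
 [0.4933 0.1623 0.0195]] [0.53587877 0.19273306 0.0195    ]
```

>>> carry_out([
  [[-0.8,0.2,24],0.7],
  [[-0.8,0.2,24],0.7],
  [[-0.8,0.2,22],0.7],
  [[0,0,0],0],
])

```text
clock: 5.63
position: [0.5387, 0.1905, 0.0398]
ee_rot: [-0.017, -0.688, 0.725, -0.002]
contact_force: [-0.8, 0.1, -0.3]
width: 0.0501
```

Run:
```python
from h import *
rep([.535,.1925,.03])
```

```text
pos [0.5387 0.1905 0.0398] yaw -92.97 z [-0.022 -0.027 -0.999] F [-0.8  0.1 -0.3] w 0.05014078498954937 t 5.6333 q [ 0.23  0.45  1.75 -0.03  0.96  1.87]
tool shift mm [-2.1  3.6  9.9]
```

>>> carry_out([
  [[-1,2,4],0],
  [[-1,2,4],0],
  [[0,0,1.5],0],
  [[0,0,0],0],
])

```text
clock: 5.97
position: [0.5371, 0.1918, 0.0361]
ee_rot: [-0.014, -0.689, 0.725, -0.004]
contact_force: [0.7, -0.1, -0.3]
width: 0.0499
```

>>> carry_out([
  [[0,0,0],0],
  [[0,0,0],0],
  [[0,0,0],0],
  [[0,0,0],0],
  [[0,0,0],0],
], fingers=0, squeeze=50)

```text
clock: 6.38
position: [0.5393, 0.1924, 0.0399]
ee_rot: [-0.011, -0.689, 0.725, -0.006]
contact_force: [0.7, 0.4, 0.2]
width: 0.0107
```

Run:
```python
from h import *
rep([.535,.1925,.03])
```

```text
pos [0.5393 0.1924 0.0399] yaw -92.88 z [-0.008 -0.024 -1.   ] F [0.7 0.4 0.2] w 0.010675563631762636 t 6.3833 q [ 0.24  0.45  1.76 -0.03  0.94  1.87]
tool shift mm [-0.2  4.3  9.9]
```

>>> carry_out([
  [[0,1,2],0],
  [[0,1.5,3],0],
  [[0,1.5,4],0],
  [[0,1.5,4],0],
  [[0,1,3],0],
], fingers=30)

```text
clock: 6.8
position: [0.5342, 0.1926, 0.025]
ee_rot: [-0.01, -0.689, 0.725, -0.007]
contact_force: [-5.1, -1.9, 35.8]
width: 0.0298
```

Run:
```python
from h import *
rep([.535,.1925,.03])
```

```text
pos [0.5342 0.1926 0.025 ] yaw -92.88 z [-0.004 -0.024 -1.   ] F [-5.1 -1.9 35.8] w 0.029786743534782174 t 6.8 q [ 0.24  0.46  1.79 -0.03  0.9   1.88]
tool shift mm [ 0.2 -0.8 -5. ]
```

>>> carry_out([
  [[0,-0.5,-4],0],
  [[0,0,0],0],
])

```text
clock: 6.97
position: [0.535, 0.1928, 0.0295]
ee_rot: [-0.009, -0.689, 0.725, -0.008]
contact_force: [0.8, 0.3, 0.2]
width: 0.0304
```

Run:
```python
from h import *
rep([.535,.1925,.03])
```

```text
pos [0.535  0.1928 0.0295] yaw -92.87 z [-0.002 -0.024 -1.   ] F [0.8 0.3 0.2] w 0.030402581466274527 t 6.9667 q [ 0.24  0.45  1.79 -0.03  0.91  1.88]
tool shift mm [ 0.3  0.  -0.5]
```

Well placed; close with slight downward compensation.

>>> carry_out([
  [[0,0.2,0.3],0],
  [[0,0.2,0.3],0],
  [[0,0.2,0.3],0],
  [[0,0.2,0.3],0],
], fingers=0, squeeze=60)

```text
clock: 7.3
position: [0.5344, 0.1928, 0.0286]
ee_rot: [-0.009, -0.689, 0.725, -0.008]
contact_force: [-0.6, 0.2, 6.2]
width: 0.0105
```

Run:
```python
from h import *
rep([.46,.198,.03])
```

```text
pos [0.5344 0.1928 0.0286] yaw -92.87 z [-0.002 -0.024 -1.   ] F [-0.6  0.2  6.2] w 0.010516487088763429 t 7.3 q [ 0.24  0.45  1.79 -0.03  0.9   1.88]
tool shift mm [-1.4 74.6 -1.4]
```

>>> carry_out([
  [[-0.2,6,-0.6],0],
  [[-0.3,11,0],0],
  [[-0.3,11,0],0],
  [[-0.3,11,0],0],
])

```text
clock: 7.63
position: [0.4967, 0.1961, 0.0287]
ee_rot: [-0.006, -0.689, 0.725, -0.01]
contact_force: [2.1, 1.0, 3.8]
width: 0.0108
```

Run:
```python
from h import *
rep([.452,.1989,.03])
```

```text
pos [0.4967 0.1961 0.0287] yaw -92.94 z [ 0.004 -0.023 -1.   ] F [2.1 1.  3.8] w 0.010800127117067439 t 7.6333 q [ 0.26  0.41  1.87 -0.03  0.86  1.9 ]
tool shift mm [-0.5 44.8 -1.5]
```

>>> carry_out([
  [[-0.2,11,-0.3],0],
  [[-0.2,11,-0.3],0],
  [[-0.2,11,-0.2],0],
  [[-0.2,11,-0.2],0],
  [[0,4,0],0],
  [[0,0,0],0],
  [[0,0,0],0],
])

```text
clock: 8.22
position: [0.4325, 0.1987, 0.0276]
ee_rot: [-0.012, -0.69, 0.724, -0.006]
contact_force: [0.5, 0.3, -0.9]
width: 0.0109
```

Run:
```python
from h import *
import pickle
rep([.452,.1989,.03])
d,st=grab('wrist'); pickle.dump((d,st),open('wk3.pkl','wb'))
f=d['frame'][100:340,160:480]
cv2.imwrite('pics/k3.png',cv2.resize(np.clip(f.astype(float)*2,0,255).astype(np.uint8),(640,480),interpolation=3))
```

```text
pos [0.4325 0.1987 0.0276] yaw -92.8 z [-0.01  -0.026 -1.   ] F [ 0.5  0.3 -0.9] w 0.010895034955390815 t 8.2167 q [ 0.3   0.35  1.99 -0.03  0.82  1.94]
tool shift mm [ -1.1 -19.5  -2.6]
```

View pics/k3.png

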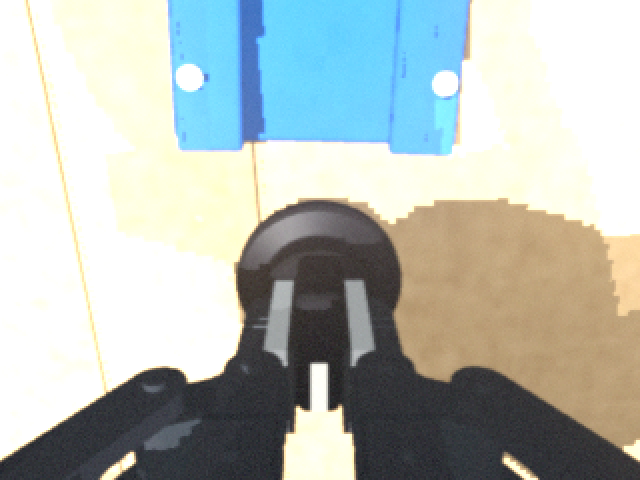

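The knob is clear of the mouth and held centrally between the fingers, with the pointer at image bottom. Lifting and carrying it to the sealer.

>>> carry_out([
  [[0,0,-32],0],
  [[0,0,-32],0],
  [[0,0,-32],0],
  [[0,0,-32],0],
  [[0,0,0],-7],
  [[0,0,0],-7],
  [[0,0,0],-7],
  [[0,0,0],-7],
  [[0,0,0],-7],
  [[0,0,0],-5],
])

```text
clock: 9.1
position: [0.4427, 0.2025, 0.1635]
ee_rot: [0.011, 0.9, -0.436, 0.005]
contact_force: [-0.9, -0.0, -0.9]
width: 0.0105
```

Run:
```python
from h import *
rep([.614,-.164,.15])
```

```text
pos [0.4427 0.2025 0.1635] yaw -51.65 z [-0.001 -0.024 -1.   ] F [-0.9 -0.  -0.9] w 0.010496297228572982 t 9.1 q [ 0.3   0.2   1.79 -0.02  1.16  1.21]
tool shift mm [393.4  92.7  22. ]
```

>>> carry_out([
  [[36,13.5,0],0],
  [[36,13.5,0],0],
  [[36,13.5,0],0],
  [[36,13.5,0],0],
  [[36,13.5,0],0],
  [[36,13.5,0],0],
])

```text
clock: 9.6
position: [0.52, -0.0173, 0.1688]
ee_rot: [0.008, 0.904, -0.428, 0.006]
contact_force: [0.3, -0.6, 0.1]
width: 0.0109
```

>>> carry_out([
  [[36,13.5,0],0],
  [[36,13.5,0],0],
  [[36,13.5,0],0],
  [[36,13.5,0],0],
  [[20,8,0],0],
  [[0,0,0],0],
])

```text
clock: 10.1
position: [0.5834, -0.2046, 0.172]
ee_rot: [0.009, 0.902, -0.432, 0.011]
contact_force: [0.8, -0.1, -0.1]
width: 0.0115
```

Run:
```python
from h import *
import pickle
rep([.614,-.164,.15])
d,st=grab('wrist'); pickle.dump((d,st),open('wk4.pkl','wb'))
p=proj(d,[.614,-.164,.07],st); print(p)
x0,y0=int(p[0])-100,max(int(p[1])-60,0); print(x0,y0)
f=d['frame'][y0:y0+150,x0:x0+200]
cv2.imwrite('pics/k4.png',cv2.resize(np.clip(f.astype(float)*1.5,0,255).astype(np.uint8),(800,600),interpolation=3))
```

```text
pos [ 0.5834 -0.2046  0.172 ] yaw -51.24 z [ 0.011 -0.025 -1.   ] F [ 0.8 -0.1 -0.1] w 0.01150494625212778 t 10.1 q [-0.44  0.37  1.52 -0.02  1.23  0.46]
tool shift mm [-13.1 -49.4  21.3]
[301.35498537 145.20206991]
201 85
```

View pics/k4.png

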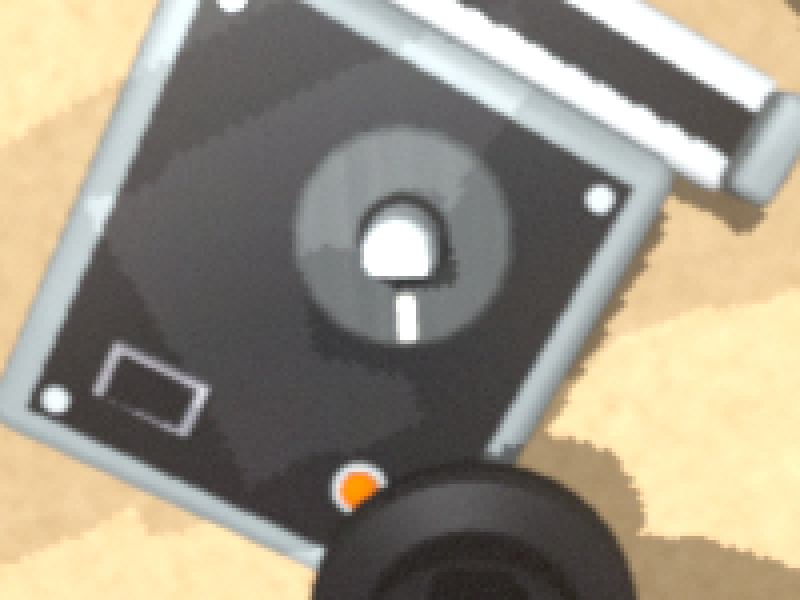

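The bezel is centred at crop (403,236), the flat faces image down, the tick runs (407,292)→(408,340), and the held knob's skirt top is at (475,460).

Run:
```python
from h import *
import pickle
d,st=pickle.load(open('wk4.pkl','rb')); s,M=rep()
k=lambda a,b,z:onz(d,(201+a/4,85+b/4),z,st)
B=k(403,235.5,.0595); print('bezel',B,'r',[np.linalg.norm(k(*p,.0595)-B) for p in[(294,235),(512,235),(403,126),(403,345)]])
t=k(408,342,.0595);t0=k(407,292,.0595)
ang=lambda v:np.degrees(np.arctan2(v[1],v[0]))
print('tick ang',ang(t-B),ang(t-t0))
a,b=k(362,276,.0855),k(432,282,.0855); print('flat',a,b,'normal',ang(b-a)-90, 'mid',(a+b)/2)
x=np.array([np.cos(np.radians(ang(t-B))),np.sin(np.radians(ang(t-B))),0])
print('tip from flat mid',(a+b)/2-.0045*x)
zs=st['position'][2]-.0226+.007
K=k(475,645,zs); e=[np.linalg.norm(k(*p,zs)[:2]-K[:2]) for p in[(475,460),(315,560),(635,560)]]
print('knob',K,e,'in tool',M.T@(K-st['position'])*1e3)
```

```text
pos [ 0.5827 -0.2028  0.1718] yaw -51.22 z [ 0.01  -0.024 -1.   ] F [ 0.6 -0.3 -0.6] w 0.010257078816436793 t 10.15 q [-0.44  0.37  1.52 -0.02  1.23  0.46]
bezel [ 0.61384567 -0.16414231  0.0595    ] r [np.float64(0.024259436265114863), np.float64(0.02439647483292339), np.float64(0.0234830735566592), np.float64(0.024965100241316814)]
tick ang -139.61965664178095 -141.13159698456622
flat [ 0.60535253 -0.1612132   0.0855    ] [ 0.61322777 -0.17306409  0.0855    ] normal -146.39489286674925 mid [ 0.60929015 -0.16713864  0.0855    ]
tip from flat mid [ 0.61271807 -0.16422328  0.0855    ]
knob [ 0.58231787 -0.20642577  0.15644554] [np.float64(0.030523045160510076), np.float64(0.028421182175866866), np.float64(0.028280055050749472)] in tool [ 0.37324594  1.91497398 15.62805206]
```

Run:
```python
from h import *
rep([.6133,-.1637,.125])
```

```text
pos [ 0.5827 -0.2028  0.1718] yaw -51.22 z [ 0.01  -0.024 -1.   ] F [ 0.6 -0.3 -0.6] w 0.010257078816436793 t 10.15 q [-0.44  0.37  1.52 -0.02  1.23  0.46]
tool shift mm [-12.4 -48.7  46.2]
```

>>> carry_out([
  [[-4,-17,10],0],
  [[-4,-17,14],0],
  [[-4,-12,14],0],
  [[0,-2,6],0],
  [[0,0,1],0],
  [[0,0,1],0],
])

```text
clock: 10.65
position: [0.6127, -0.1601, 0.1235]
ee_rot: [0.008, 0.901, -0.433, 0.008]
contact_force: [-0.6, -1.0, -1.0]
width: 0.0107
```

Run:
```python
from h import *
rep([.6133,-.1637,.115])
```

```text
pos [ 0.6127 -0.1601  0.1235] yaw -51.28 z [ 0.008 -0.021 -1.   ] F [-0.6 -1.  -1. ] w 0.010741427676169682 t 10.65 q [-0.36  0.43  1.55 -0.02  1.15  0.55]
tool shift mm [3.  1.7 8.6]
```

>>> carry_out([
  [[1.5,1,4],0],
  [[1.3,0.8,4],0],
  [[0,0,1],0],
], squeeze=80)

```text
clock: 10.9
position: [0.6128, -0.164, 0.1156]
ee_rot: [0.008, 0.902, -0.432, 0.009]
contact_force: [0.2, -0.1, -1.4]
width: 0.0103
```

Run:
```python
from h import *
import pickle
rep([.6133,-.1637,.108])
d,st=grab('side'); pickle.dump((d,st),open('sd.pkl','wb'))
p=proj(d,[.6135,-.164,.085],st).astype(int); print(p)
f=d['frame'][p[1]-45:p[1]+45,p[0]-60:p[0]+60]
cv2.imwrite('pics/sd.png',cv2.resize(np.clip(f.astype(float)*1.8,0,255).astype(np.uint8),(600,450),interpolation=3))
```

```text
pos [ 0.6128 -0.164   0.1156] yaw -51.24 z [ 0.009 -0.022 -1.   ] F [ 0.2 -0.1 -1.4] w 0.010316542752798948 t 10.9 q [-0.36  0.44  1.56 -0.02  1.13  0.54]
tool shift mm [-0.1 -0.7  7.6]
[355 216]
```

>>> carry_out([
  [[0,-0.5,4],0],
  [[0,-0.3,4],0],
  [[0,0,3],0],
  [[0,0,3],0],
])

```text
clock: 11.28
position: [0.6135, -0.165, 0.1026]
ee_rot: [0.008, 0.901, -0.433, 0.01]
contact_force: [-1.9, 1.6, 0.7]
width: 0.0105
```

Run:
```python
from h import *
rep([.6133,-.1637,.092])
```

```text
pos [ 0.6135 -0.165   0.1026] yaw -51.35 z [ 0.011 -0.023 -1.   ] F [-1.9  1.6  0.7] w 0.010510181054504462 t 11.2833 q [-0.36  0.45  1.57 -0.02  1.1   0.54]
tool shift mm [-1.4 -0.7 10.6]
```

>>> carry_out([
  [[-0.7,0,3],0],
  [[0,0,3],0],
  [[0,0,3],0],
])

```text
clock: 11.53
position: [0.6131, -0.1648, 0.0924]
ee_rot: [0.008, 0.901, -0.433, 0.01]
contact_force: [0.2, -0.4, -0.7]
width: 0.0103
```

Run:
```python
from h import *
rep([.6133,-.1637,.092])
```

```text
pos [ 0.6131 -0.1648  0.0924] yaw -51.36 z [ 0.011 -0.023 -1.   ] F [ 0.2 -0.4 -0.7] w 0.010295405501659187 t 11.5333 q [-0.36  0.46  1.59 -0.02  1.08  0.54]
tool shift mm [-0.7 -0.8  0.4]
```

>>> carry_out([
  [[0,0,2],0],
  [[0,0,2],0],
])

```text
clock: 11.7
position: [0.6132, -0.1648, 0.0884]
ee_rot: [0.008, 0.901, -0.433, 0.01]
contact_force: [-1.8, 0.2, 5.3]
width: 0.0106
```

>>> carry_out([
  [[0,0,2],0],
  [[0,0,1.5],0],
])

```text
clock: 11.87
position: [0.6132, -0.1648, 0.086]
ee_rot: [0.008, 0.901, -0.433, 0.01]
contact_force: [-2.6, 1.4, 7.1]
width: 0.0104
```

>>> carry_out([
  [[0,0,1.5],0],
  [[0,0,1.2],0],
])

```text
clock: 12.03
position: [0.6132, -0.1648, 0.0851]
ee_rot: [0.008, 0.901, -0.433, 0.011]
contact_force: [-2.2, 0.9, 7.4]
width: 0.01
```

Run:
```python
from h import *
import pickle
rep([.6133,-.1637,.092])
d,st=grab('wrist'); rep()
p=proj(d,[.6132,-.1645,.07],st).astype(int); print(p)
f=d['frame'][p[1]-75:p[1]+75,p[0]-100:p[0]+100]
cv2.imwrite('pics/f.png',cv2.resize(np.clip(f.astype(float)*1.8,0,255).astype(np.uint8),(640,480),interpolation=3))
```

```text
pos [ 0.6132 -0.1648  0.0851] yaw -51.34 z [ 0.012 -0.023 -1.   ] F [-2.2  0.9  7.4] w 0.010041442584262074 t 12.0333 q [-0.36  0.46  1.6  -0.02  1.06  0.54]
tool shift mm [-0.6 -0.7 -6.9]
pos [ 0.6132 -0.1648  0.0851] yaw -51.34 z [ 0.012 -0.023 -1.   ] F [-3.4  0.9  6.7] w 0.010601607445006654 t 12.0833 q [-0.36  0.46  1.6  -0.02  1.06  0.54]
[318 243]
```

View pics/f.png

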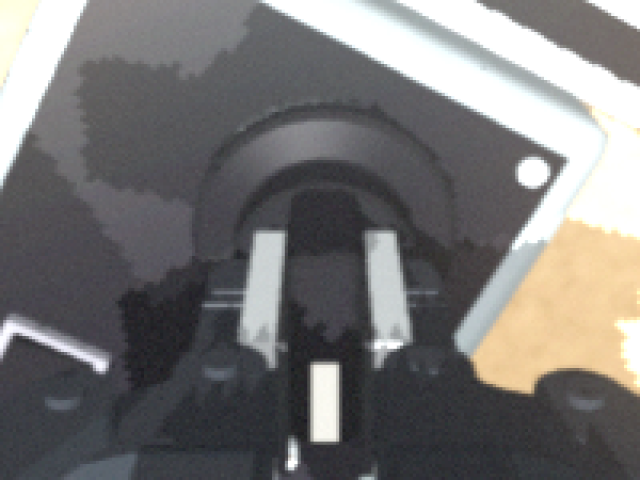

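The knob is seated over the bezel with its skirt close to it. The force of about 7 N suggests only about 4.5–5 mm of press, so I'll push further, up to the stop.

>>> carry_out([
  [[0,0,2],0],
  [[0,0,2],0],
])

```text
clock: 12.25
position: [0.6132, -0.1648, 0.0837]
ee_rot: [0.008, 0.901, -0.433, 0.011]
contact_force: [-3.7, 1.2, 13.0]
width: 0.0103
```

>>> carry_out([
  [[0,0,2],0],
  [[0,0,2],0],
])

```text
clock: 12.42
position: [0.6132, -0.1648, 0.0838]
ee_rot: [0.008, 0.901, -0.433, 0.012]
contact_force: [-3.2, 1.3, 11.8]
width: 0.0107
```

Run:
```python
from h import *
for i in range(12): manip.get_image('scene')
rep()
for i in range(8): d=manip.get_image('scene')
rep()
```

```text
pos [ 0.6132 -0.1648  0.0838] yaw -51.31 z [ 0.015 -0.025 -1.   ] F [-3.7  1.  12. ] w 0.010212477461300877 t 13.0167 q [-0.36  0.46  1.6  -0.02  1.06  0.54]
pos [ 0.6132 -0.1648  0.0838] yaw -51.32 z [ 0.015 -0.025 -1.   ] F [-4.   1.5 10.8] w 0.010396608020300907 t 13.4167 q [-0.36  0.46  1.6  -0.02  1.06  0.54]
```

Steady at the hard stop, so I'm handing in.

```bash
python3 -c "
from rig import manip
print(manip.sign_off())"
```

```text
the job is handed in; nothing more can be done
None
```

The knob is seated on the D-shaft with the sprung shaft pressed in, and I handed the job in at about 13.4 s with the gripper still pressing. No verdict was reported.

I gripped the black knob's bar and slid it out of the holder's mouth. I then turned it about 41° so its pointer matched the bezel tick, lowered it onto the shaft and pressed down.

**Last checks**
- **Press:** the tool stopped at z = 0.0838 m, about 8 mm below where the spring began to resist. The upward force jumped from about 7 N to 11–13 N there, so I take it to be at the hard stop.
- **Hold:** the tool pose did not change over the last second before hand-in, with the 80 N grip on.
- **Fit:** the tool's tilt is about 0.03 rad, its yaw is within about 1° of the tick, and the axes agree to about 1 mm by my measurement. The final wrist picture, taken just before the last push, shows the skirt sitting squarely over the bezel.

**What was less clean**
- While lining up the grasp, the fingertips pressed on the knob's hub with about 36 N for a moment, because the arm's moves drifted by a few mm. I backed off straight away.
- One angle estimate disagreed: the flat's edge gave −146° against −140 to −141° from the tick. I went by the tick, and the knob went on freely.
- I felt no contact with the ticket pad, stapler, mug or tape roll, but I did not measure them again at the end.

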